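# Slide the slipped slates back up to the exposure line

## Task

The two green slates on the sloping weather cover have slipped down. Slide each one back up the slope, without lifting it off, so that its head goes under the ridge cap and its lower edge lies along the yellow exposure line over its whole width, each slate flat and in its own half of the cover. Leave the bottle, screwdriver, tape and cutters round it alone.

Things in the scene. Friction and masses are not known exactly. Their poses are not given: they have to be found in the camera images.
- cover: fixed sloping roof of a choke housing, 280 mm up the slope by 350 mm wide, pitch 14 degrees, low edge towards the robot. Frame tilted with the slope: x up the slope, y left along the edges, z straight off the slope; origin in the middle of the yellow line, 65 mm above the worktop. z = 0 is the plane on which the loose slates slide: dark fixed plates x -125 to +50 mm, then a flush grey batten to x = 140.
- line (a point): middle of the yellow exposure line (the cover's origin): 5 mm wide, along the cover's y at x = 0, over its whole width; partly hidden under the slipped slates at first
- cap (a point): middle of the lower edge of the ridge cap's underside: an aluminium strip across the whole cover at x = 100 to 146 mm of its frame, underside 14 mm and top 18 mm above the slates' plane, closed behind at x = 140 mm and at its ends, y = +-165 mm
- slate_left: loose green slate on the left half, 120 mm up the slope x 130 mm wide x 6 mm, 0.16 kg; along its lower edge a bead makes a flat face 10 mm high. Slipped about 28 to 55 mm below the line, a little skewed; friction holds it. Origin: centre of underside; x to its head (up the slope), y left, z off the slope. Right place in the cover's frame: x = +60 mm, y about +78 mm
- slate_right: slate like slate_left, on the right half. Right place in the cover's frame: x = +60 mm, y about -78 mm
- slate_left_cl (a point): left end of the lower edge of slate_left, on its underside (x = -60, y = +65, z = 0 mm in the slate's frame)
- slate_left_cr (a point): right end of the lower edge of slate_left, on its underside (x = -60, y = -65, z = 0 mm in the slate's frame)
- slate_right_cl (a point): left end of the lower edge of slate_right, on its underside (x = -60, y = +65, z = 0 mm in the slate's frame)
- slate_right_cr (a point): right end of the lower edge of slate_right, on its underside (x = -60, y = -65, z = 0 mm in the slate's frame)
- ipa_bottle: white dispenser bottle with a blue pointed cap, 46 mm across, 144 mm tall, standing left of the cover near the back; origin under its centre. Leave alone.
- screwdriver: screwdriver with a yellow handle, 209 mm long, 26 mm thick, lying left of the cover; origin under its middle. Leave alone.
- tape: roll of brownish tape, 90 mm across, 48 mm tall, lying right of the cover near the back; origin under its centre. Leave alone.
- cutters: side cutters with red grips, 156 mm long, 12 mm thick, lying right of the cover near the front; origin under their middle. Leave alone.
Things that resemble listed ones, but are neither listed nor needed, are in the scene too. What is shaped like the slate_right but purple or white is not meant.

How it is judged:
By the outcome, as a careful person would: the job done as asked, in the order asked, and still so for the second after the job is handed in, with the robot touching nothing.
It also fails if it takes over 45 s, if anything falls off the work surface, if the arm or the gripper's body presses on something with over 40 N, if the wrist force passes 120 N, or if a joint passes its speed limit or range.

## Robot

A 7-joint arm with a two-finger parallel gripper is mounted at the origin on a cart in front of the work surface, level with it; the furniture and walls round the work are solid. World frame = base frame: x ahead of the robot, y to its left, z up, the work surface at z = 0. Lengths are in m, angles in degrees, forces in N, time in s.
With the tool pointing down it reaches from about 0.35 to 0.9 m from the base axis. Payload 8.1 kg.
Tool frame: the origin (TCP) lies on the centre line of the jaws, within the pads' length; the fingertips stand 14 mm ahead of it and the grasp point (between the pads) lies 5 mm behind it; z points along the fingers, y is the line along which they close (so a half turn about z gives the same grasp; the last joint's range is limited). The gripper opens to 92 mm and grips with 3 to 60 N. Pads are 19 mm wide; open, the fingers measure 130 mm over their backs; the gripper's body (75 mm by 190 mm) begins 47 mm behind the grasp point.
Start: joints at [63.335, 24.895, 1.432, 90.138, -0.665, 64.973, -4.303], TCP at [0.222, -0.584, 0.241] pointing down, gripper open.
Joint ranges: [-149.89, 149.89], [-25.12, 119.58], [-72.63, 75.52], [4.76, 147.25], [-75.54, 255.54], [6.69, 114.76], [-157.13, 157.13]. Speed limits (degrees/s): [127.2, 127.2, 172.46, 172.46, 180, 180, 180].

## Interface

Orientations are given as a 3x3 rotation matrix whose columns are the frame's x, y, z axes.
In Python, from bench import robot, optics gives the robot as it stands. The module is installed in compiled form; this text tells all that it offers.
- The arm moves only by the tool send_rows, never from a script. Its argument "targets" is a list of rows, each a list of 7 numbers: the closure, from 0 (fully open) to 1 (shut), then the shift along the tool's x, y, z in mm, then the turn, a rotation vector about the tool's x, y, z in rad. In form: [[fingers, tx, ty, tz, ax, ay, az], ...]. A call has 1 to 8 rows; each row shifts and turns the commanded pose from where the row before left it, along the tool's axes as they then stand; what a row does not reach is not made up. A row lasts 1/12 s, in which the tool goes at most 41.7 mm and 7.16 degrees, less where a joint would pass 70% of its speed; a pose out of reach is approached as far as the arm can. A call is refused whole if a number of a shift passes 41.7 or a number of a turn 0.125, either way. A call with a gripper value outside its range is refused whole. The fingers move at their own pace and stop on an object; the grip force is fixed at half the most. Time passes only in rows, so rows that do not move let the fingers close. It gives the time, the measured TCP pose, the force, the opening and the grip force at its end, in the units of the state.
- robot.state(): the state, without advancing time (a new reading comes with each control period).
- optics.get_image(name): name is "side" or "top" or "wrist"; returns (picture, depth): 400x640x3 uint8, red, green, blue; 400x640 float32, m along the optical axis (not along the pixel's ray), 0 where there is no reading.
- optics.camera_params(name): a dict with "mtx" (3x3 intrinsics, pixels), "rvec" (rotation vector, rad) and "tvec" (3), from world to camera coordinates, as OpenCV has them. Camera axes: x right, y down, z forward; pixel columns grow to the right and rows downward; lengths in m; the calibration is good to about 2 mm. A picture is of the moment at which its call begins: read the wrist's pose just before it. camera_params takes no time and is no camera call; for the wrist camera it gives the pose at the moment of the call.
- robot.job_done(): hands the job in; it is judged then, once.
The state is a dict: "time": time; "joint_pos": joint angles; "joint_velocities": joint speeds; "tau": joint torques, N m; "eef_pos": TCP position; "eef_rot": TCP orientation; "force": force on the tool from outside, world axes, zero at the start; "ft_torque": the same for the moment, N m; "opening": finger opening in m; "finger_force": force on a finger pad.
Only numpy, scipy, OpenCV 4.12 (cv2) and the standard library are available. Lean on these libraries where they do the work, as an engineer would, in place of code of your own. Each camera call takes 0.05 s, during which the arm holds its last target. There are 200 camera calls.

## Working session

There is one attempt and no reset: what is moved stays moved. The work goes in short steps, Python scripts to look and compute and a tool call to move; the robot and the scene stay as the last step left them, time stands still between calls to the robot, and variables do not carry over. Pictures are saved under pics/ and viewed, at most 10 in all, crops included, and the job is handed in when it is done.

Besides the shell and the picture viewer there is one more tool, called after "Call:" in YAML: its name, and indented under it one key for each argument. send_rows: Moves the arm, as the interface text tells. Its arguments: {"type":"object","properties":{"targets":{"type":"array"}},"required":["targets"]}

```bash
mkdir -p pics
cat > h.py <<'E'
import numpy as np, cv2
from bench import robot, optics
def cam(n):
    p=optics.camera_params(n); R=cv2.Rodrigues(np.array(p['rvec'],float))[0]
    return np.array(p['mtx'],float),R,np.array(p['tvec'],float).ravel()
def pts(n,uv,d):
    K,R,t=cam(n); uv=np.asarray(uv,float).reshape(-1,2)
    c=np.c_[(uv[:,0]-K[0,2])/K[0,0],(uv[:,1]-K[1,2])/K[1,1],np.ones(len(uv))]*np.asarray(d).reshape(-1,1)
    return (c-t)@R
def save(n,f):
    im,d=optics.get_image(n); cv2.imwrite('pics/'+f,im[:,:,::-1]); np.savez('pics/'+f[:-4],im=im,d=d); return im,d
E
python3 - <<'E'
from h import *
s=robot.state(); print(s)
for n in('side','top'): save(n,n+'0.png'); K,R,t=cam(n); print(n,K[0,0],-R.T@t,R[2])
E
```

```text
{'time': 0.0, 'joint_pos': array([63.3344653 , 24.93687559,  1.43053752, 90.19082488, -0.66294261,
       64.97277931, -4.30467899]), 'joint_velocities': array([-0.02439351,  0.08462577,  0.03819093, -0.00846277, -0.01066134,
        0.00584808,  0.03756518]), 'tau': array([-1.10494395e-03, -6.67857885e+01,  9.84285213e-01, -3.14459074e+01,
       -6.06830930e-02,  4.28323529e-02,  1.37538941e-04]), 'eef_pos': array([ 0.22157159, -0.58386834,  0.23992867]), 'eef_rot': array([[ 9.34935893e-01,  3.54815935e-01, -7.27043999e-04],
       [ 3.54816639e-01, -9.34934806e-01,  1.43574347e-03],
       [-1.70314078e-04, -1.60029541e-03, -9.99998705e-01]]), 'force': array([ 0.90060018,  0.31001104, -0.07956297]), 'ft_torque': array([0.04540572, 0.00063359, 0.00822653]), 'finger_force': 0.0, 'opening': 0.09183861235514439}
side 487.7030111214318 [-0.10491461 -1.42766705  0.94717093] [ 0.3823204   0.77649145 -0.50089134]
top 402.3003354910826 [ 0.41042996 -0.10718326  1.4092783 ] [ 0.11806745  0.00639589 -0.99298498]
```

View pics/top0.png

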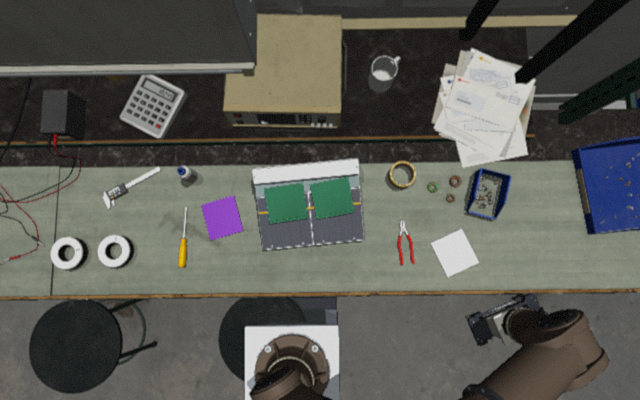

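View pics/side0.png

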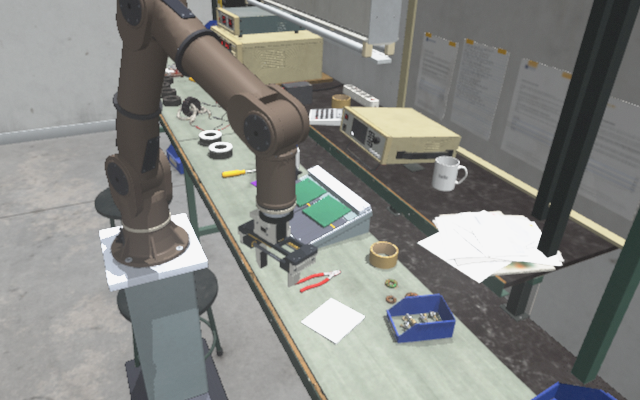

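The top view shows the cover at about (308,205). The two green slates are at (286,203) and (333,198), and the yellow line shows at (262,212) and (358,207). The side view confirms the slates lie on the slope, and the purple and white decoys are off the cover. Next I'll measure.

```bash
cat >> h.py <<'E'
def green(im):
    h=cv2.cvtColor(im,cv2.COLOR_RGB2HSV); m=cv2.inRange(h,(60,90,40),(90,255,255))
    return m
def yellow(im):
    h=cv2.cvtColor(im,cv2.COLOR_RGB2HSV); return cv2.inRange(h,(18,110,110),(32,255,255))
E
python3 - <<'E'
from h import *
f=np.load('pics/top0.npz'); im,d=f['im'],f['d']
roi=np.zeros(d.shape,np.uint8); roi[155:252,250:366]=1
g=green(im)*roi; y=yellow(im)*roi
cs,_=cv2.findContours(g,0,1)
allp=[]
for c in cs:
    if cv2.contourArea(c)<200: continue
    r=cv2.minAreaRect(c); m=np.zeros_like(g); cv2.drawContours(m,[c],-1,255,-1); m=cv2.erode(m,np.ones((5,5)))
    v,u=np.nonzero(m); P=pts('top',np.c_[u,v],d[v,u]); 
    n=np.linalg.svd(P-P.mean(0))[2][2]; n*=np.sign(n[2]); print(r,P.mean(0),n,np.degrees(np.arccos(n[2])),np.degrees(np.arctan2(-n[1],-n[0])))
    b=cv2.boxPoints(r); print(pts('top',b,[np.median(d[v,u])]*4).round(4))
v,u=np.nonzero(y); P=pts('top',np.c_[u,v],d[v,u]); print(np.c_[u,v,P.round(4)])
p=optics.camera_params('wrist'); s=robot.state(); K,R,t=cam('wrist'); T=np.array(s['eef_rot'])
print('cam in tool',T.T@(-R.T@t-s['eef_pos']),(R@T).round(3),K)
E
```

```text
((285.63580322265625, 203.1329345703125), (35.58137893676758, 38.622528076171875), 81.25383758544922) [0.55988636 0.01033945 0.08337382] [0.99311389 0.05299893 0.10447926] 84.00283486106733 -176.94522737461452
[[ 0.61    0.0833  0.0819]
 [ 0.628  -0.0444  0.0833]
 [ 0.5113 -0.061   0.0693]
 [ 0.4933  0.0667  0.0679]]
((331.8653869628906, 197.826904296875), (36.08536148071289, 38.6348762512207), 78.69007110595703) [ 0.57556025 -0.1432971   0.0801833 ] [0.97814769 0.18784792 0.08910817] 84.88769693096334 -169.12901380693825
[[ 0.6234 -0.0689  0.0825]
 [ 0.6471 -0.1957  0.0845]
 [ 0.5295 -0.2178  0.0704]
 [ 0.5059 -0.0911  0.0684]]
[[ 3.550e+02  2.020e+02  5.622e-01 -2.208e-01  7.030e-02]
 [ 3.560e+02  2.020e+02  5.628e-01 -2.246e-01  6.480e-02]
 [ 3.570e+02  2.020e+02  5.627e-01 -2.279e-01  6.480e-02]
 [ 3.580e+02  2.020e+02  5.628e-01 -2.314e-01  6.350e-02]
 [ 3.590e+02  2.020e+02  5.624e-01 -2.344e-01  6.690e-02]
 [ 3.530e+02  2.030e+02  5.595e-01 -2.144e-01  6.500e-02]
 [ 3.540e+02  2.030e+02  5.596e-01 -2.179e-01  6.360e-02]
 [ 3.550e+02  2.030e+02  5.596e-01 -2.212e-01  6.360e-02]
[... 2219 characters left out ...]
2.130e+02  5.299e-01  1.020e-01  6.250e-02]
 [ 2.600e+02  2.130e+02  5.294e-01  9.800e-02  6.680e-02]
 [ 2.610e+02  2.130e+02  5.297e-01  9.510e-02  6.370e-02]
 [ 2.620e+02  2.130e+02  5.294e-01  9.140e-02  6.590e-02]
 [ 2.630e+02  2.130e+02  5.297e-01  8.850e-02  6.290e-02]
 [ 2.640e+02  2.130e+02  5.299e-01  8.550e-02  6.000e-02]
 [ 2.650e+02  2.130e+02  5.301e-01  8.250e-02  5.710e-02]
 [ 2.660e+02  2.130e+02  5.296e-01  7.840e-02  6.240e-02]]
cam in tool [ 0.0702529  -0.00080675 -0.14453864] [[-0.001  1.     0.   ]
 [-0.964 -0.    -0.264]
 [-0.264 -0.001  0.964]] [[330.44264207   0.         316.47395536]
 [  0.         330.44264207 200.58859362]
 [  0.           0.           1.        ]]
```

```bash
cat >> h.py <<'E'
from scipy.spatial.transform import Rotation as Rn
O=np.array([.546,-.069,.065]); YAW=5.07
def setcover():
    return (Rn.from_euler('z',YAW,degrees=True)*Rn.from_euler('y',-14,degrees=True)).as_matrix()
RC=setcover(); RT=RC@np.diag([1,-1,-1.])
def go(x,y,z):   # tool-tip target in cover frame mm -> remaining rotvec and shift in target tool axes
    s=robot.state(); T=np.array(s['eef_rot']); p=(np.array(s['eef_pos'])-O)@RC*1e3
    tip=p-[0,0,0]+ (T@[0,0,14.])@RC
    print('t',round(s['time'],2),'rotvec tool',Rn.from_matrix(T.T@RT).as_rotvec().round(4),'tip in cover',tip.round(1),'F cover',(np.array(s['force'])@RC).round(1),'open',s['opening'])
    dl=np.array([x,y,z])-tip; print('shift tool',(dl*[1,-1,-1]).round(1))
E
python3 -c "
from h import *
go(-90,-78,110); print(RC[:,0],RT)"
```

```text
t 0.1 rotvec tool [-0.0349  0.2432  0.2727] tip in cover [-318.8 -484.2  245.4] F cover [-0.9 -0.1 -0.5] open 0.09189201410278934
shift tool [ 228.8 -406.2  135.4]
[0.96649942 0.08574771 0.2419219 ] [[ 0.96649942  0.08837276  0.24097537]
 [ 0.08574771 -0.99608747  0.02137931]
 [ 0.2419219   0.         -0.97029573]]
```

Call:
send_rows:
  targets:
    - [0.25,0,0,0,-0.0087,0.0608,0.0682]
    - [0.25,0,0,0,-0.0087,0.0608,0.0682]
    - [0.25,0,0,0,-0.0087,0.0608,0.0682]
    - [0.25,0,0,0,-0.0087,0.0608,0.0682]
    - [0.25,16,-29,8,0,0,0]
    - [0.25,16,-29,8,0,0,0]
    - [0.25,16,-29,8,0,0,0]
    - [0.25,16,-29,8,0,0,0]

```text
time: 0.77
eef_pos: [0.2811, -0.4611, 0.2244]
eef_rot: [[0.967, 0.087, 0.241], [0.085, -0.996, 0.021], [0.242, 0.0, -0.97]]
force: [1.3, -0.5, 0.8]
opening: 0.0687
finger_force: 0.0
```

Call:
send_rows:
  targets:
    - [0.25,16,-29,8,0,0,0]
    - [0.25,16,-29,8,0,0,0]
    - [0.25,16,-29,8,0,0,0]
    - [0.25,16,-29,8,0,0,0]
    - [0.25,16,-29,8,0,0,0]
    - [0.25,16,-29,8,0,0,0]
    - [0.25,16,-29,8,0,0,0]
    - [0.25,0,0,0,0,0,0]

```text
time: 1.43
eef_pos: [0.3867, -0.2434, 0.197]
eef_rot: [[0.966, 0.096, 0.241], [0.093, -0.995, 0.024], [0.242, -0.001, -0.97]]
force: [-1.3, -0.8, 0.0]
opening: 0.0688
finger_force: 0.0
```

```bash
python3 -c "
from h import *
go(-90,-78,110); save('wrist','w1.png')"
```

```text
t 1.43 rotvec tool [-0.0031 -0.      0.0072] tip in cover [-137.  -159.6  156.2] F cover [-1.3 -0.7  0.4] open 0.06884175388965887
shift tool [ 47.  -81.6  46.2]
```

Call:
send_rows:
  targets:
    - [0.25,11,-20,8,0,0,0]
    - [0.25,12,-20,8,0,0,0]
    - [0.25,12,-20,8,0,0,0]
    - [0.25,12,-20,8,0,0,0.007]
    - [0.25,0,0,0,0,0,0]
    - [0.25,0,0,0,0,0,0]

```text
time: 1.98
eef_pos: [0.4311, -0.1651, 0.1776]
eef_rot: [[0.967, 0.083, 0.241], [0.081, -0.997, 0.021], [0.242, -0.001, -0.97]]
force: [0.0, -1.3, 0.3]
opening: 0.0689
finger_force: 0.0
```

```bash
python3 -c "
from h import *
go(-90,-78,5); save('wrist','w2.png')"
```

```text
t 1.98 rotvec tool [ 0.0006  0.0002 -0.005 ] tip in cover [-92.1 -85.5 125. ] F cover [-0.  -1.3  0.3] open 0.06894098248216038
shift tool [  2.1  -7.5 120. ]
```

View pics/w2.png

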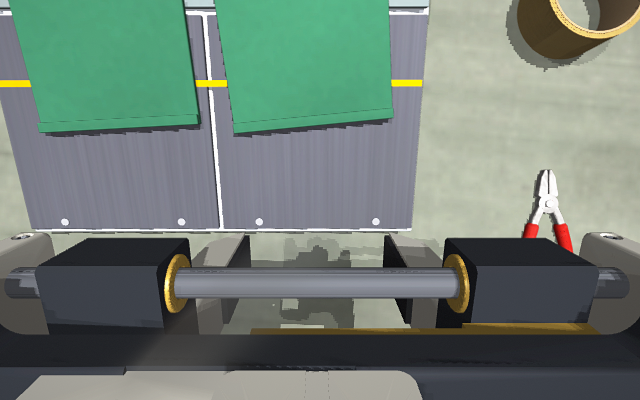

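The wrist view shows the yellow line at row 83 from column 0 to 422. The slates' lower corners are at (40,130) and (199,122) on the left, and (234,132) and (393,118) on the right. The line looks parallel to the tool. Next I'll refine the cover frame with it.

```bash
cat >> h.py <<'E'
def cov(uv,z,n='wrist',C=None):  # pixel rays onto cover plane z (mm) -> cover frame mm
    K,R,t=C or cam(n); uv=np.asarray(uv,float).reshape(-1,2)
    D=np.c_[(uv[:,0]-K[0,2])/K[0,0],(uv[:,1]-K[1,2])/K[1,1],np.ones(len(uv))]@R@RC
    c=(-R.T@t-O)@RC*1e3
    return c+D*((z-c[2])/D[:,2])[:,None]
def lineinfo(im,cols):
    y=yellow(im); out=[]
    for u in cols:
        v=np.nonzero(y[:200,u])[0]
        if 3<len(v)<14: out.append((u,(v.min()+v.max())/2))
    return np.array(out)
E
python3 - <<'E'
from h import *
f=np.load('pics/w2.npz'); im,d=f['im'],f['d']
L=lineinfo(im,list(range(2,25,3))+list(range(205,222,3))+list(range(398,420,3)))
c=cov(L,0); print('line',c[[0,-1]].round(1),np.polyfit(c[:,1],c[:,0],1))
D=np.array([d[int(v),int(u)] for u,v in L]); P=(pts('wrist',L,D)-O)@RC*1e3; print('depth line',P.mean(0),P.std(0), np.polyfit(P[:,1],P[:,2],1))
print('corners',cov([(40,131),(199,124),(234,133),(393,119)],10).round(1))
print('low edge',cov([(30,231),(412,229)],0).round(1), 'plate', ((pts('wrist',[(100,180),(300,180),(100,215),(380,215)],[d[180,100],d[180,300],d[215,100],d[215,380]])-O)@RC*1e3).round(1))
print('cover y ends on line',cov([(422,83)],0).round(1),'divider',cov([(212,83)],0).round(1))
E
```

```text
line [[   0.8  168.4    0. ]
 [  -1.3 -169.9    0. ]] [ 0.00615846 -0.33391641]
depth line [-0.42469594 -1.43990823  1.08693248] [  0.85819836 136.58122571   0.70488329] [-1.01365145e-03  1.08547292e+00]
corners [[ -37.   138.1   10. ]
 [ -32.4    8.5   10. ]
 [ -39.8  -19.3   10. ]
 [ -29.7 -148.1   10. ]]
low edge [[-126.9  175.8    0. ]
 [-127.6 -172.9    0. ]] plate [[ -79.7  102.7    1.1]
 [ -81.   -71.7    1.1]
 [-111.9  108.8    0.5]
 [-113.3 -142.7    2. ]]
cover y ends on line [[  -1.7 -172.4    0. ]] divider [[-0.5 -1.9  0. ]]
```

```bash
sed -i 's/YAW=5.07/YAW=4.72/; s/\[.546,-.069,.065\]/[.5457,-.069,.0655]/' h.py; python3 -c "
from h import *
go(-85,-82,4)"
```

```text
t 2.03 rotvec tool [-0.0001  0.     -0.0008] tip in cover [-91.7 -87.3 124.6] F cover [-1.  -0.4 -0. ] open 0.06886764895108166
shift tool [  6.7  -5.3 120.6]
```

Call:
send_rows:
  targets:
    - [0.25,3,-2.5,25,0,0,0]
    - [0.25,3,-2.5,25,0,0,0]
    - [0.25,0,0,25,0,0,0]
    - [0.25,0,0,22,0,0,0]
    - [0.25,0,0,12,0,0,0]
    - [0.25,0,0,6,0,0,0]
    - [0.25,0,0,4,0,0,0]
    - [0.25,0,0,0,0,0,0]

```text
time: 2.7
eef_pos: [0.4649, -0.1584, 0.0637]
eef_rot: [[0.967, 0.08, 0.241], [0.078, -0.997, 0.02], [0.242, -0.0, -0.97]]
force: [0.5, -0.2, -0.0]
opening: 0.0689
finger_force: 0.0
```

```bash
python3 -c "
from h import *
go(-9.5,-82,4)"
```

```text
t 2.7 rotvec tool [ 0.0003 -0.     -0.0022] tip in cover [-85.7 -82.5   5.5] F cover [ 0.4 -0.2 -0.1] open 0.06885421006205866
shift tool [76.2 -0.5  1.5]
```

Call:
send_rows:
  targets:
    - [0.25,12,0,1,0,0,0]
    - [0.25,12,0,0,0,0,0]
    - [0.25,6,0,0,0,0,0]
    - [0.25,4,0,0,0,0,0]
    - [0.25,4,0,0,0,0,0]
    - [0.25,4,0,0,0,0,0]
    - [0.25,4,0,0,0,0,0]
    - [0.25,0,0,0,0,0,0]

```text
time: 3.37
eef_pos: [0.5103, -0.1536, 0.0742]
eef_rot: [[0.967, 0.082, 0.242], [0.079, -0.997, 0.02], [0.243, -0.001, -0.97]]
force: [-0.9, 1.0, 0.4]
opening: 0.0689
finger_force: 0.4
```

```bash
python3 -c "
from h import *
go(-9.5,-82,4); save('wrist','w3.png')"
```

```text
t 3.37 rotvec tool [-0.0004 -0.0006 -0.0005] tip in cover [-38.9 -81.4   4.7] F cover [-0.7  1.   0.6] open 0.06891584738406142
shift tool [29.4  0.6  0.7]
```

View pics/w3.png

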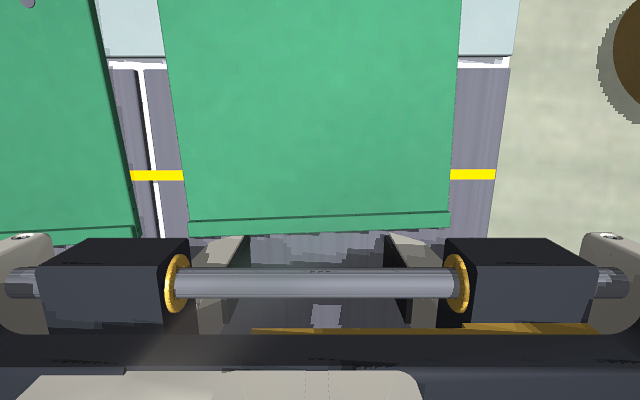

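The fingers are at the lower edge, which runs from (189,236) to (451,228). About 2° of skew remains, and the line is at row 175. I'll keep pushing, then stop short to check.

Call:
send_rows:
  targets:
    - [0.25,4,0,0,0,0,0]
    - [0.25,4,0,0,0,0,0]
    - [0.25,4,0,0,0,0,0]
    - [0.25,4,0,0,0,0,0]
    - [0.25,4,0,0,0,0,0]
    - [0.25,3,0,0,0,0,0]
    - [0.25,0,0,0,0,0,0]

```text
time: 4.0
eef_pos: [0.5334, -0.1519, 0.08]
eef_rot: [[0.967, 0.082, 0.243], [0.079, -0.997, 0.02], [0.244, -0.0, -0.97]]
force: [-0.3, -0.5, 0.1]
opening: 0.0684
finger_force: 0.0
```

```bash
cat >> h.py <<'E'
def edge(im,C,cols):
    g=cv2.morphologyEx(green(im),cv2.MORPH_OPEN,np.ones((3,3))); e=[]
    for u in cols:
        v=np.nonzero(g[:,u])[0]
        if len(v): e.append((u,v.max()+.5))
    q=cov(e,10,C=C); a=np.polyfit(q[:,1],q[:,0],1)
    print('edge y range',q[0,1].round(1),q[-1,1].round(1),'x ends',np.polyval(a,[q[0,1],q[-1,1]]).round(2),'resid',np.std(q[:,0]-np.polyval(a,q[:,1])).round(2))
def yl(im,C,cols):
    L=lineinfo2(im,cols); q=cov(L,0,C=C); print('line',[(round(a,1),round(b,2)) for b,a,_ in q])
def lineinfo2(im,cols):
    y=yellow(im); o=[]
    for u in cols:
        v=np.nonzero(y[:230,u])[0]
        if len(v)>2: o.append((u,v.mean()))
    return np.array(o)
E
python3 -c "
from h import *
go(-9.5,-82,4); C=cam('wrist');im,d=save('wrist','w4.png'); edge(im,C,range(195,446,5)); yl(im,C,[132,138,165,172,178,458,470,485])"
```

```text
t 4.0 rotvec tool [-0.0001 -0.0019 -0.0005] tip in cover [-15.  -81.6   4.7] F cover [-0.3 -0.5  0.2] open 0.06838906168306154
shift tool [5.5 0.4 0.7]
edge y range -20.8 -144.6 x ends [-4.29 -4.42] resid 0.1
line [(np.float64(12.1), np.float64(-0.03)), (np.float64(-2.0), np.float64(-0.04)), (np.float64(-5.7), np.float64(-0.04)), (np.float64(-8.8), np.float64(-0.05)), (np.float64(-154.7), np.float64(0.34)), (np.float64(-160.9), np.float64(0.34)), (np.float64(-168.7), np.float64(0.33))]
```

View pics/w4.png

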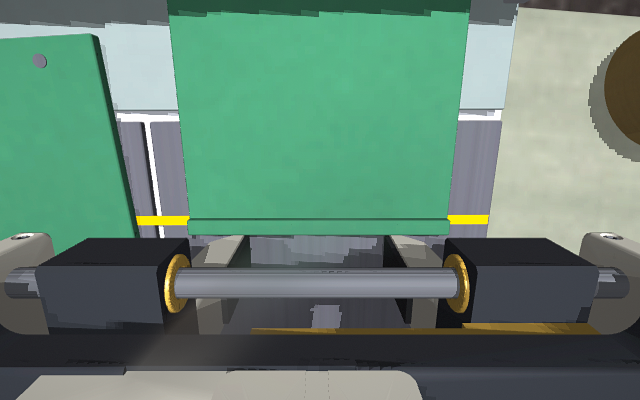

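The right slate is square at x ≈ -4.4, with its head entering under the cap (top edge at row 10). The line is at row 220. It needs about 4.5 mm more.

Call:
send_rows:
  targets:
    - [0.25,2,0,0,0,0,0]
    - [0.25,1.5,0,0,0,0,0]
    - [0.25,1,0,0,0,0,0.002]
    - [0.25,0,0,0,0,0,0]
    - [0.25,0,0,0,0,0,0]

```text
time: 4.47
eef_pos: [0.5363, -0.1516, 0.0806]
eef_rot: [[0.967, 0.08, 0.241], [0.077, -0.997, 0.02], [0.242, -0.001, -0.97]]
force: [-2.3, -0.4, 0.3]
opening: 0.0687
finger_force: 1.1
```

```bash
python3 -c "
from h import *
go(-9.5,-82,4); C=cam('wrist');im,d=save('wrist','w5.png'); edge(im,C,range(195,446,5)); yl(im,C,[138,165,172,178,458,470,480])"
```

```text
t 4.47 rotvec tool [-0.0003 -0.0002 -0.0029] tip in cover [-12.  -81.6   4.6] F cover [-2.2 -0.2  0.8] open 0.06873340772527436
shift tool [2.5 0.4 0.6]
edge y range -20.8 -144.6 x ends [-1.37 -1.67] resid 0.26
line [(np.float64(12.5), np.float64(0.19)), (np.float64(-1.7), np.float64(0.42)), (np.float64(-5.3), np.float64(0.41)), (np.float64(-8.5), np.float64(0.4)), (np.float64(-154.9), np.float64(0.45)), (np.float64(-161.2), np.float64(0.43)), (np.float64(-166.4), np.float64(0.41))]
```

Call:
send_rows:
  targets:
    - [0.25,1,0,0,0,0,-0.002]
    - [0.25,0.8,0,0,0,0,0]
    - [0.25,0,0,0,0,0,0]
    - [0.25,0,0,0,0,0,0]

```text
time: 4.85
eef_pos: [0.5386, -0.1515, 0.0813]
eef_rot: [[0.967, 0.082, 0.242], [0.079, -0.997, 0.02], [0.243, -0.0, -0.97]]
force: [-1.6, 0.2, -0.2]
opening: 0.0685
finger_force: 0.6
```

```bash
python3 -c "
from h import *
go(-9.5,-82,4); C=cam('wrist');im,d=save('wrist','w6.png'); edge(im,C,range(195,446,5)); yl(im,C,[138,165,172,178,458,470,480])"
```

```text
t 4.85 rotvec tool [-0.0001 -0.001  -0.0008] tip in cover [ -9.7 -81.6   4.7] F cover [-1.6  0.3  0.2] open 0.06849335458043114
shift tool [0.2 0.4 0.7]
edge y range -20.8 -144.6 x ends [0.88 0.96] resid 0.24
line [(np.float64(12.6), np.float64(1.27)), (np.float64(-1.6), np.float64(1.53)), (np.float64(-5.3), np.float64(1.53)), (np.float64(-8.4), np.float64(1.52)), (np.float64(-155.1), np.float64(1.61)), (np.float64(-161.4), np.float64(1.6)), (np.float64(-166.7), np.float64(1.6))]
```

```bash
sed -i 's/y\[:230,u\]/y[:245,u]/' h.py; python3 -c "
from h import *
C=cam('wrist')
im=np.load('pics/w6.npz')['im']
for u in (172,470): print(np.nonzero(yellow(im)[:260,u])[0])
edge(im,C,range(195,446,5)); yl(im,C,[138,165,172,178,458,470,480])
cv2.imwrite('pics/c6.png',cv2.resize(im[150:260,120:520,::-1],(800,220)))"
```

```text
[225 226 227 228 229 230 231 232 233 234 259]
[224 225 226 227 228 229 230 231 232 233]
edge y range -20.8 -144.6 x ends [0.87 0.95] resid 0.24
line [(np.float64(12.7), np.float64(0.43)), (np.float64(-1.4), np.float64(0.13)), (np.float64(-5.1), np.float64(0.13)), (np.float64(-8.2), np.float64(0.13)), (np.float64(-155.3), np.float64(0.49)), (np.float64(-161.6), np.float64(0.48)), (np.float64(-166.8), np.float64(0.48))]
```

View pics/c6.png

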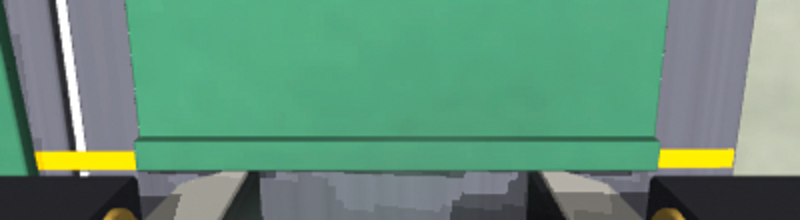

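The right slate now lies square along the line, within about 0.6 mm. Next I back off and go to the left slate.

Call:
send_rows:
  targets:
    - [0.25,-8,0,0,0,0,0]
    - [0.25,-20,0,-5,0,0,0]
    - [0.25,-22,0,-15,0,0,0]
    - [0.25,-20,-15,-20,0,0,0]
    - [0.25,0,-25,0,0,0,0]
    - [0.25,0,-25,0,0,0,0]
    - [0.25,0,-25,0,0,0,0]
    - [0.25,0,-25,0,0,0,0]

```text
time: 5.57
eef_pos: [0.4513, -0.0425, 0.1035]
eef_rot: [[0.967, 0.08, 0.243], [0.078, -0.997, 0.02], [0.244, -0.0, -0.97]]
force: [-0.6, 0.6, -0.8]
opening: 0.069
finger_force: 0.0
```

Call:
send_rows:
  targets:
    - [0.25,0,-25,0,0,0,0]
    - [0.25,0,-15,0,0,0,0]
    - [0.25,0,0,0,0,0,0]
    - [0.25,0,0,0,0,0,0]

```text
time: 5.9
eef_pos: [0.4482, -0.0026, 0.1032]
eef_rot: [[0.967, 0.084, 0.242], [0.082, -0.996, 0.021], [0.243, -0.0, -0.97]]
force: [-0.7, 0.2, 0.0]
opening: 0.0689
finger_force: 0.0
```

```bash
python3 -c "
from h import *
go(-78,74,4); C=cam('wrist');im,d=save('wrist','w7.png')
yl(im,C,range(40,560,40))
g=green(im);cs,_=cv2.findContours(g,0,1)
for c in cs:
  if cv2.contourArea(c)>3000: q=cv2.approxPolyDP(c,6,True).reshape(-1,2); print(np.c_[q,cov(q,10,C=C)[:,:2].round(1)])"
```

```text
t 5.9 rotvec tool [-0.0008 -0.0013  0.0018] tip in cover [-79.8  74.3  44.8] F cover [-0.6  0.2  0.2] open 0.06892743288937073
shift tool [ 1.8  0.3 40.8]
line [(np.float64(166.9), np.float64(-0.27)), (np.float64(2.6), np.float64(-0.36)), (np.float64(-21.0), np.float64(-0.89)), (np.float64(-44.4), np.float64(-0.86))]
[[ 4.870e+02  0.000e+00  4.590e+01 -1.370e+01]
 [ 4.770e+02  9.200e+01  3.000e-01 -1.440e+01]
 [ 6.390e+02  9.200e+01  4.000e-01 -1.046e+02]
 [ 6.390e+02  0.000e+00  4.590e+01 -9.280e+01]]
[[187.    0.   45.7 142.6]
 [208.  161.  -38.5 138.8]
 [426.  149.  -31.3  11.2]
 [429.    0.   45.8  16.5]]
```

Call:
send_rows:
  targets:
    - [0.25,0,0,18,0,0,0]
    - [0.25,0,0,14,0,0,0]
    - [0.25,0,0,8,0,0,0.002]
    - [0.25,0,0,0,0,0,0]
    - [0.25,12,0,0,0,0,0]
    - [0.25,10,0,0,0,0,0]
    - [0.25,4,0,0,0,0,0]
    - [0.25,4,0,0,0,0,0]

```text
time: 6.62
eef_pos: [0.4879, -0.0005, 0.0722]
eef_rot: [[0.967, 0.079, 0.243], [0.076, -0.997, 0.02], [0.244, -0.001, -0.97]]
force: [0.1, 0.4, -0.1]
opening: 0.0688
finger_force: 0.0
```

Call:
send_rows:
  targets:
    - [0.25,4,0,0,0,0,0]
    - [0.25,4,0,0,0,0,0]
    - [0.25,4,0,0,0,0,0]
    - [0.25,4,0,0,0,0,0]
    - [0.25,4,0,0,0,0,0]
    - [0.25,4,0,0,0,0,0]
    - [0.25,4,0,0,0,0,0]
    - [0.25,0,0,0,0,0,0]

```text
time: 7.28
eef_pos: [0.5153, 0.0021, 0.0787]
eef_rot: [[0.967, 0.08, 0.243], [0.077, -0.997, 0.02], [0.244, -0.001, -0.97]]
force: [0.4, -0.1, 0.1]
opening: 0.0691
finger_force: 0.0
```

```bash
python3 -c "
from h import *
go(-10.5,74,4); C=cam('wrist');im,d=save('wrist','w8.png'); edge(im,C,range(200,441,5)); yl(im,C,range(130,520,8))"
```

```text
t 7.28 rotvec tool [-0.0004 -0.0021 -0.0029] tip in cover [-20.4  73.4   4.7] F cover [ 0.4 -0.1  0. ] open 0.06907317691836333
shift tool [ 9.9 -0.6  0.7]
edge y range 131.7 12.8 x ends [-9.59 -9.98] resid 0.1
line [(np.float64(170.5), np.float64(-0.59)), (np.float64(166.4), np.float64(-0.6)), (np.float64(162.2), np.float64(-0.62)), (np.float64(158.1), np.float64(-0.63)), (np.float64(153.9), np.float64(-0.64)), (np.float64(149.8), np.float64(-0.39)), (np.float64(145.6), np.float64(-0.4)), (np.float64(8.9), np.float64(-1.67)), (np.float64(4.9), np.float64(-0.06)), (np.float64(0.8), np.float64(-0.08)), (np.float64(-3.3), np.float64(-0.09)), (np.float64(-7.5), np.float64(-0.1)), (np.float64(-11.6), np.float64(-0.12)), (np.float64(-15.7), np.float64(-0.13)), (np.float64(-20.1), np.float64(-1.77))]
```

View pics/w8.png

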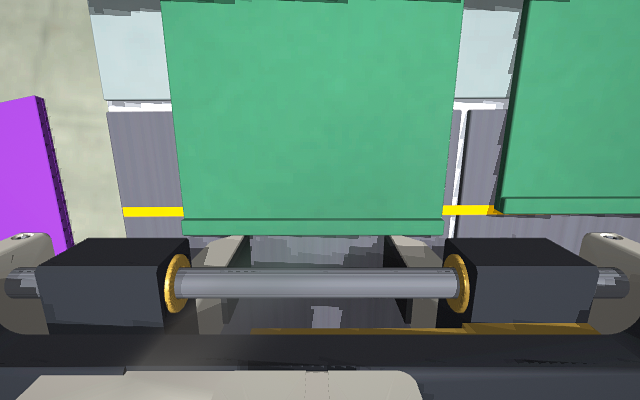

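The left slate is square, with its edge at x ≈ -9.8. The line shows on both sides at row 211. It needs 9.5 mm more and a touch of yaw.

Call:
send_rows:
  targets:
    - [0.25,2.5,0,0,0,0,-0.004]
    - [0.25,2.5,0,0,0,0,0]
    - [0.25,2,0,0,0,0,0]
    - [0.25,1,0,0,0,0,0]
    - [0.25,0.5,0,0,0,0,0]
    - [0.25,0,0,0,0,0,0]
    - [0.25,0,0,0,0,0,0]

```text
time: 7.92
eef_pos: [0.5225, 0.0027, 0.0805]
eef_rot: [[0.967, 0.083, 0.242], [0.081, -0.997, 0.02], [0.243, 0.0, -0.97]]
force: [-0.2, -0.5, -0.1]
opening: 0.069
finger_force: 0.0
```

```bash
python3 -c "
from h import *
go(-10.5,74,4); C=cam('wrist');im,d=save('wrist','w9.png'); edge(im,C,range(200,441,5)); yl(im,C,[134,150,166,460,475])"
```

```text
t 7.92 rotvec tool [-0.0003 -0.0012  0.0011] tip in cover [-13.   73.3   4.7] F cover [-0.3 -0.5 -0.1] open 0.06899330103527923
shift tool [ 2.5 -0.7  0.7]
edge y range 131.7 12.8 x ends [-2.41 -2.29] resid 0.13
line [(np.float64(169.5), np.float64(-0.39)), (np.float64(161.1), np.float64(-0.39)), (np.float64(152.7), np.float64(-0.38)), (np.float64(-1.0), np.float64(0.0)), (np.float64(-8.9), np.float64(0.01))]
```

Parallel now, with about 2.2 mm to go.

Call:
send_rows:
  targets:
    - [0.25,1.2,0,0,0,0,0]
    - [0.25,1.2,0,0,0,0,0]
    - [0.25,0,0,0,0,0,0]
    - [0.25,0,0,0,0,0,0]

```text
time: 8.3
eef_pos: [0.5245, 0.0028, 0.0809]
eef_rot: [[0.967, 0.083, 0.241], [0.081, -0.997, 0.02], [0.242, 0.0, -0.97]]
force: [-1.5, 0.5, -0.6]
opening: 0.0691
finger_force: 0.7
```

```bash
python3 -c "
from h import *
go(-10.5,74,4); C=cam('wrist');im,d=save('wrist','w10.png'); edge(im,C,range(200,441,5)); yl(im,C,[134,150,166,460,475])"
```

```text
t 8.3 rotvec tool [-0.0002 -0.0004  0.0011] tip in cover [-11.   73.3   4.7] F cover [-1.5  0.6 -0.3] open 0.06910866789014225
shift tool [ 0.5 -0.7  0.7]
edge y range 131.7 12.8 x ends [-0.7  -0.35] resid 0.25
line [(np.float64(169.7), np.float64(-0.59)), (np.float64(161.3), np.float64(-0.3)), (np.float64(152.9), np.float64(-0.3)), (np.float64(-1.3), np.float64(0.08)), (np.float64(-9.1), np.float64(0.09))]
```

The left edge is within 0.4 mm of the line. I'll back off and check from the centre.

Call:
send_rows:
  targets:
    - [0.25,-6,0,0,0,0,0]
    - [0.25,-18,0,-5,0,0,0]
    - [0.25,-20,8,-18,0,0,0]
    - [0.25,-10,16,-22,0,0,0]
    - [0.25,0,20,-22,0,0,0]
    - [0.25,0,20,-15,0,0,0]
    - [0.25,0,10,0,0,0,0]
    - [0.25,0,0,0,0,0,0]

```text
time: 9.02
eef_pos: [0.4592, -0.0796, 0.1486]
eef_rot: [[0.966, 0.079, 0.245], [0.077, -0.997, 0.018], [0.245, 0.001, -0.969]]
force: [0.2, 0.4, 0.9]
opening: 0.0684
finger_force: 0.0
```

```bash
python3 -c "
from h import *
go(-80,0,80); C=cam('wrist');im,d=save('wrist','w11.png')
yl(im,C,range(20,620,6))
g=cv2.morphologyEx(green(im),2,np.ones((3,3)));cs,_=cv2.findContours(g,0,1)
for c in cs:
  if cv2.contourArea(c)>3000: x,y,w,h=cv2.boundingRect(c); print(x,y,w,h); edge(im,C,range(x+8,x+w-15,4))"
```

```text
t 9.02 rotvec tool [ 0.002  -0.0037 -0.0025] tip in cover [-64.3  -3.5  87.7] F cover [0.5 0.4 0.8] open 0.06835745197451394
shift tool [-15.7  -3.5   7.7]
line [(np.float64(172.6), np.float64(-0.53)), (np.float64(168.2), np.float64(-0.55)), (np.float64(163.9), np.float64(-0.56)), (np.float64(159.5), np.float64(-0.58)), (np.float64(155.2), np.float64(-0.59)), (np.float64(150.8), np.float64(-0.6)), (np.float64(146.7), np.float64(-2.03)), (np.float64(33.5), np.float64(-2.04)), (np.float64(29.1), np.float64(-2.06)), (np.float64(24.8), np.float64(-2.07)), (np.float64(20.4), np.float64(-2.08)), (np.float64(16.0), np.float64(-2.1)), (np.float64(11.6), np.float64(0.01)), (np.float64(7.3), np.float64(-0.01)), (np.float64(2.9), np.float64(-0.02)), (np.float64(-1.4), np.float64(-0.04)), (np.float64(-5.8), np.float64(-0.05)), (np.float64(-10.1), np.float64(-0.06)), (np.float64(-14.5), np.float64(-0.08)), (np.float64(-18.8), np.float64(-1.15)), (np.float64(-23.2), np.float64(-1.16)), (np.float64(-27.5), np.float64(-1.18)), (np.float64(-31.9), np.float64(-1.19)), (np.float64(-36.3), np.float64(-1
[... 653 characters left out ...]
oat64(-110.3), np.float64(-1.09)), (np.float64(-114.7), np.float64(-1.1)), (np.float64(-119.0), np.float64(-1.12)), (np.float64(-123.4), np.float64(-1.13)), (np.float64(-127.8), np.float64(-1.15)), (np.float64(-132.1), np.float64(-1.16)), (np.float64(-136.5), np.float64(-1.17)), (np.float64(-140.9), np.float64(-1.19)), (np.float64(-145.2), np.float64(-1.2)), (np.float64(-149.6), np.float64(-1.22)), (np.float64(-153.7), np.float64(0.18)), (np.float64(-158.1), np.float64(0.17)), (np.float64(-162.4), np.float64(0.15)), (np.float64(-166.8), np.float64(0.14))]
336 0 199 119
edge y range -22.3 -142.0 x ends [0.24 0.64] resid 0.19
95 0 201 122
edge y range 138.4 22.9 x ends [ 4.01 -2.93] resid 6.56
```

View pics/w11.png

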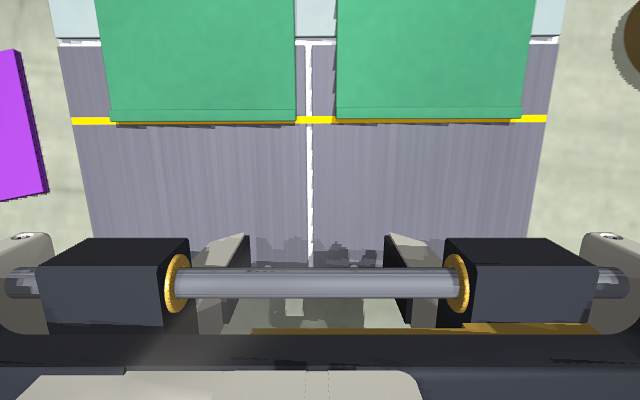

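The final view shows both slates along the line: left edge at row 121 (columns 110–295), right edge at row 119 (columns 337–521). A thin strip of yellow shows below each, and the gripper is clear, so I'm handing in.

```bash
python3 -c "
from bench import robot
print(robot.job_done())"
```

```text
the job is handed in; nothing more can be done
None
```

I slid both green slates back up under the ridge cap, and their lower edges lie along the yellow line to within about 1 mm by the wrist camera; the job is handed in at about 9 s of robot time.

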